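# Plug in the driver card and hold the lid over its screw holes

### The job

Take the driver card out of the slotted wooden block, slide it into the guide slot of the open controller housing until it is fully home, and let go of it. Then pick up the finned lid by its heat sink and hold it level about a centimetre above the housing's rim, not touching it, with its four corner holes right over the four threaded holes, so that I can start the screws; finish like that, still holding the lid. Leave the pliers and the tape measure where they are.

Things in the scene. Friction and masses are not known exactly. Their poses are not given: they have to be found in the camera images.
- housing: Open grey die-cast controller box, fixed to the bench where it stands, 106 mm (x) x 156 mm (y) x 76 mm high, walls 5 mm. Origin: centre of its underside, z up, y along its long side. Two black cable glands stick out 20 mm from its -y end, 36 mm up. Beside its card slot (see slot_stop) nothing inside stands higher than 44 mm above the bench; 25 mm or more are free for each finger.
- slot_stop (a point): Middle of the card's lower edge when fully home: y = -15 mm in the housing, 9 mm above its underside, 67 mm below the rim; axes as the housing, card in the x-z plane. Guide rails on both long walls (inner faces x = +-48 mm) project 8 mm inward and form an upright slot 5.6 mm wide (y), flared to about 13 mm at its mouth 6 mm below the rim; rigid stop at the bottom.
- rim (a point): Centre of the housing's open top, at the height of the rim (76 mm above the bench). Axes as the housing.
- lid: Cover of the housing: grey plate 106 mm (x) x 156 mm (y) x 5 mm, four 9 mm corner holes, finned aluminium heat sink on its middle, 44 mm wide (x), 90 mm long (y), top 35 mm above the underside; about 0.4 kg. Grip the heat sink across its 44 mm. Lies flat, heat sink up, left or right of the housing. Origin: centre of the underside, z up. Fits either way round (half a turn).
- card: Driver card, upright metal-backed board 88 mm wide (x), 4 mm thick (y), 60 mm high, with a black pull bar 64 mm long (x), 10 mm thick (y), 18 mm high along its top; black components 9 mm off both faces, 20 to 36 mm above its lower edge; 0.12 kg. Origin: middle of the lower edge, z up. Grip the pull bar across its 10 mm. Goes in either way round; home, its top is 7 mm below the rim.
- stand: Slotted hardwood offcut, 120 mm (x) x 70 mm (y) x 36 mm high, loose, 0.6 kg, that keeps the card upright in a 5.6 mm wide, 16 mm deep groove along its middle (along x); the card's lower edge stands 20 mm above the bench. On the other side of the housing than the lid. Origin: centre of the underside.
- side_pliers: Pliers with dark red grips, 197 mm long, lying to the right behind the housing; origin at the middle. Leave them where they are.
- tape: Yellow tape measure, 36x80x64 mm, standing behind the housing on the left; origin: centre of its underside. Leave it where it is.
- thread0 (a point): Mouth of the 6 mm threaded hole in the housing's corner pillar at +x +y (45 mm along x and 70 mm along y from the middle), at the height of the rim.
- thread1 (a point): Mouth of the 6 mm threaded hole in the housing's corner pillar at -x +y (45 mm along x and 70 mm along y from the middle), at the height of the rim.
- thread2 (a point): Mouth of the 6 mm threaded hole in the housing's corner pillar at -x -y (45 mm along x and 70 mm along y from the middle), at the height of the rim.
- thread3 (a point): Mouth of the 6 mm threaded hole in the housing's corner pillar at +x -y (45 mm along x and 70 mm along y from the middle), at the height of the rim.
- hole0 (a point): Centre of the lid's 9 mm hole at +x +y (45 mm along x and 70 mm along y from the lid's middle), on the plate's underside.
- hole1 (a point): Centre of the lid's 9 mm hole at -x +y (45 mm along x and 70 mm along y from the lid's middle), on the plate's underside.
- hole2 (a point): Centre of the lid's 9 mm hole at -x -y (45 mm along x and 70 mm along y from the lid's middle), on the plate's underside.
- hole3 (a point): Centre of the lid's 9 mm hole at +x -y (45 mm along x and 70 mm along y from the lid's middle), on the plate's underside.
Mind the look-alikes: they are no part of the job. What is meant by the card is not red or turquoise, and is the larger of those in its own colour.

How it is judged:
On the way:
1. the driver card is fully home in the housing's slot and let go of (z of card in the frame of slot_stop between -0.003 and 0.003 m and x of card in the frame of slot_stop between -0.006 and 0.006 m and y of card in the frame of slot_stop between -0.003 and 0.003 m and angle between the z axis of card and the z axis of housing, either way round below 0.08 rad and angle between the x axis of card and the x axis of housing, either way round below 0.08 rad and contact force between the fingers and card below 0.1 N), for 0.2 s.
At the end, for the whole second after the job is handed in: Card fully home (within 3 mm), released. Lid held still in the fingers, touching neither housing nor card, all four corners of its underside 4 to 20 mm above the rim, each hole within 4 mm (from above) of a threaded hole, either way round (all of step 1 and ((horizontal distance between hole0 and thread0 below 0.004 m and horizontal distance between hole1 and thread1 below 0.004 m and horizontal distance between hole2 and thread2 below 0.004 m and horizontal distance between hole3 and thread3 below 0.004 m) or (horizontal distance between hole0 and thread2 below 0.004 m and horizontal distance between hole1 and thread3 below 0.004 m and horizontal distance between hole2 and thread0 below 0.004 m and horizontal distance between hole3 and thread1 below 0.004 m)) and z of hole0 in the frame of rim between 0.004 and 0.02 m and z of hole1 in the frame of rim between 0.004 and 0.02 m and z of hole2 in the frame of rim between 0.004 and 0.02 m and z of hole3 in the frame of rim between 0.004 and 0.02 m and contact force between lid and housing below 0.1 N and contact force between lid and card below 0.1 N and contact force between the fingers and lid above 1 N and linear speed of lid below 0.02 m/s); the arm keeps its last pose, push and grip.
It fails at once if the pliers or the tape measure were moved by more than 25 mm (distance of any of side_pliers, tape from where it was at the start of the episode above 0.025 m).
It also fails if it takes over 64 s, if anything falls off the work surface, if the arm or the gripper's body presses on something with over 40 N, if the wrist force passes 120 N, or if a joint passes its speed limit or range.

### The arm

A 7-joint arm with a two-finger parallel gripper is mounted at the origin on a cart in front of the work surface, level with it; the furniture and walls round the work are solid. World frame = base frame: x ahead of the robot, y to its left, z up, the work surface at z = 0. Lengths are in m, angles in rad, forces in N, time in s.
With the tool pointing down it reaches from about 0.425 to 0.8 m from the base axis. Payload 8.3 kg.
Tool frame: the origin (TCP) lies midway between the tips of the shut fingers; the grasp point (between the pads) lies grasp_offset behind it (grasp_offset is the distance from the TCP to the grasp point, in m); z points along the fingers, y is the line along which they close (so a half turn about z gives the same grasp; the last joint's range is limited). The gripper opens to 85 mm and grips with 20 to 120 N. Pads are 22 mm wide; open, the fingers measure 114 mm over their backs; the gripper's body (76 mm by 85 mm) begins 54 mm behind the grasp point. The pads swing forward as they close: fully open they stand 13 mm farther back than shut.
Start: joints at [1.245, 0.383, 0.016, 1.37, -0.006, 1.388, -0.046], TCP at [0.162, -0.604, 0.231] pointing down, gripper open.
Joint ranges: [-2.95, 2.95], [-0.25, 2.06], [-1.52, 1.56], [0.18, 2.33], [-1.44, 4.58], [0.02, 2.06], [-3.01, 3.01]. Speed limits (rad/s): [2.39, 2.39, 3.01, 3.01, 3.14, 3.14, 3.14].

### API

Orientations are given as a rotation vector (axis times angle).
In Python, from rig import sense, camera, camera_params, hand_in, grasp_offset gives the robot as it stands.
- The arm moves only by the tool carry_out, never from a script. Its argument "moves" is a list of rows, each a list of 7 numbers: the shift along the tool's x, y, z in units of 30 mm (1.0 is 30 mm), then the turn, a rotation vector about the tool's x, y, z in units of 5 degrees (1.0 is 5 degrees), then the closure, from 0 (fully open) to 1 (shut). In form: [[x, y, z, ax, ay, az, fingers], ...]. A call has 1 to 12 rows; each row is the pose to reach, as a shift and turn from the pose commanded when the call began, along the tool's axes at that moment; what a row does not reach only later rows make up. A row lasts 1/10 s, in which the tool goes at most 50 mm and 8.59 degrees, less where a joint would pass 70% of its speed; a pose out of reach is approached as far as the arm can. A call with a gripper value outside its range is refused whole. The fingers move at their own pace and stop on an object; "grip_force" is the grip in N (left out, the last holds). Time passes only in rows, so rows that repeat a pose let the fingers close. It gives the time, the measured TCP pose, the force, the opening and the grip force at its end, in the units of the state.
- sense(): the state, without advancing time (a new reading comes with each control period).
- camera(name): name is "scene" or "side" or "wrist"; returns the picture (400x640x3 uint8, red, green, blue); there is no depth.
- camera_params(name): a dict with "camera_matrix" (3x3 intrinsics, pixels), "k1" (the pictures are not rectified: a ray, as slopes to the right and down, at radius r is drawn at 1 + k1 r^2 times it, then the intrinsics apply), "origin" and "rotation" of the camera in the world. Camera axes: x right, y up, looking along -z (the intrinsics and any distortion apply to the point x, -y, -z); pixel columns grow to the right and rows downward; lengths in m; the calibration is good to about 2 mm. A picture is of the moment at which its call begins: read the wrist's pose just before it. camera_params takes no time and is no camera call; for the wrist camera it gives the pose at the moment of the call.
- hand_in(): hands the job in; it is judged then, once.
The state is a dict: "time_s": time; "qpos": joint angles; "joint_vel": joint speeds; "tau": joint torques, N m; "position": TCP position; "tool_rot": TCP orientation; "force": force on the tool from outside, world axes, zero at the start; "torque": the same for the moment, N m; "width": opening from 0.0 (shut) to 1.0 (fully open); "finger_force": force on a finger pad.
Only numpy, scipy, OpenCV 4.12 (cv2) and the standard library are available. Lean on these libraries where they do the work, as an engineer would, in place of code of your own. Each camera call takes 0.05 s, during which the arm holds its last target. There are 200 camera calls.

## Working session

There is one attempt and no reset: what is moved stays moved. The work goes in short steps, Python scripts to look and compute and a tool call to move; the robot and the scene stay as the last step left them, time stands still between calls to the robot, and variables do not carry over. Pictures are saved under pics/ and viewed, at most 10 in all, crops included, and the job is handed in when it is done.

Besides the shell and the picture viewer there is one more tool, called after ">>>" as a command line: name --pt "numbers of a row" for each row, then --argument value for the rest. carry_out: Moves the arm, as the interface text tells. Its arguments: {"type":"object","properties":{"moves":{"type":"array"},"grip_force":{"type":"number"}},"required":["moves"]}

```bash
mkdir -p pics; cat > h.py <<'E'
import numpy as np,cv2
from scipy.spatial.transform import Rotation as R
from rig import sense,camera,camera_params,hand_in,grasp_offset
def ray(p,uv):
    K=np.array(p["camera_matrix"]);k=p["k1"]
    d=np.array([(uv[0]-K[0,2])/K[0,0],(uv[1]-K[1,2])/K[1,1]]);s=d.copy()
    for _ in range(20): s=d/(1+k*(s@s))
    return np.array(p["origin"]),np.array(p["rotation"])@np.array([s[0],-s[1],-1.])
def onz(p,uv,z):
    o,d=ray(p,uv);return o+d*(z-o[2])/d[2]
def proj(p,X):
    K=np.array(p["camera_matrix"]);c=np.array(p["rotation"]).T@(np.array(X)-p["origin"])
    s=np.array([c[0],-c[1]])/-c[2];s=s*(1+p["k1"]*(s@s));return K[:2,:2]@s+K[:2,2]
def snap(n,f):
    p=camera_params(n);im=np.array(camera(n))[:,:,::-1].copy();cv2.imwrite("pics/"+f,im);return p,im
E
python3 - <<'E'
from h import *
print(grasp_offset,sense())
for n in("scene","side","wrist"):
    p,im=snap(n,n+"0.png");print(n,p)
E
```

```text
0.0187 {'time_s': 0.0, 'qpos': array([ 1.24508354,  0.38424018,  0.01640865,  1.37120837, -0.00629603,
        1.3881644 , -0.04652098]), 'joint_vel': array([-0.00011419, -0.00102173,  0.00114529, -0.00094816,  0.00095304,
       -0.00145192, -0.0007715 ]), 'tau': array([-1.18458365e-04, -6.27601218e+01,  8.44007414e-01, -3.71830344e+01,
        1.65501673e-02,  1.42692646e-02, -3.37794688e-05]), 'position': array([ 0.16225316, -0.60304031,  0.23025331]), 'tool_rot': array([-3.11257651e+00, -4.11400461e-01,  4.87987583e-04]), 'force': array([ 1.03014874,  0.22929539, -0.06516369]), 'torque': array([ 0.00859481, -0.0115016 , -0.03128187]), 'finger_force': 0.0, 'width': 1.0007007672913104}
scene {'camera_matrix': array([[435.3068784 ,   0.        , 316.17610748],
       [  0.        , 435.3068784 , 201.70432782],
       [  0.        ,   0.        ,   1.        ]]), 'k1': -0.08041363133939831, 'origin': array([ 0.10680574, -0.87504912,  0.77318351]), 'rotation': array([ 0.96186361, -0.23645236, -0.39640716])}
side {'camera_matrix': array([[517.39236242,   0.        , 321.25623789],
       [  0.        , 517.39236242, 197.02412916],
       [  0.        ,   0.        ,   1.        ]]), 'k1': -0.020373229353837587, 'origin': array([-0.03700799,  1.31525489,  0.7755413 ]), 'rotation': array([ 0.33705486, -1.47818785, -2.35887247])}
wrist {'camera_matrix': array([[283.50983952,   0.        , 320.72321002],
       [  0.        , 283.50983952, 203.85253686],
       [  0.        ,   0.        ,   1.        ]]), 'k1': -0.030883701885400978, 'origin': array([ 0.22425896, -0.58651174,  0.37268502]), 'rotation': array([-0.22188534,  0.17218065, -1.29975887])}
```

```bash
sed -i 's/np.array(p\["rotation"\])/R.from_rotvec(p["rotation"]).as_matrix()/g' h.py; grep -n rotvec h.py
```

```text
8:    return np.array(p["origin"]),R.from_rotvec(p["rotation"]).as_matrix()@np.array([s[0],-s[1],-1.])
12:    K=np.array(p["camera_matrix"]);c=R.from_rotvec(p["rotation"]).as_matrix().T@(np.array(X)-p["origin"])
```

View pics/scene0.png

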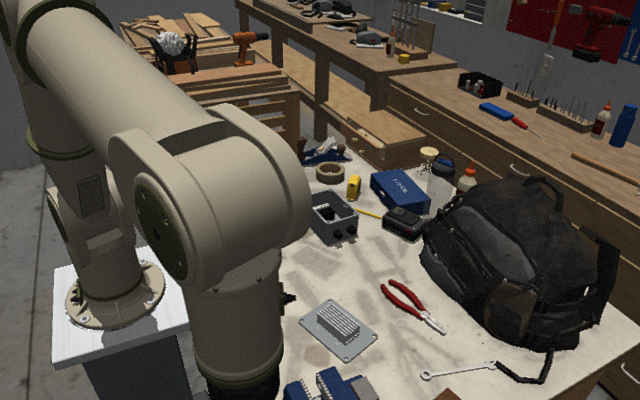

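View pics/side0.png

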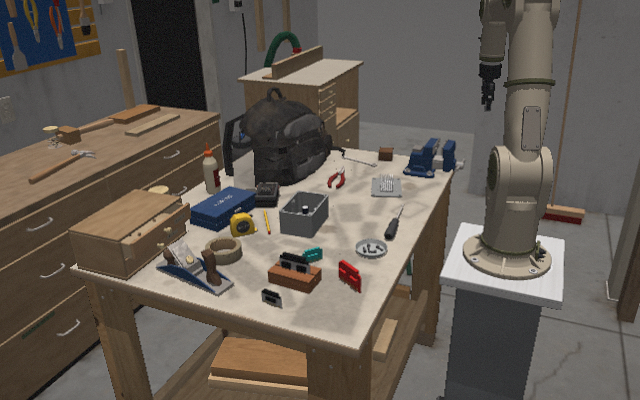

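Scene view: lid at (340,330), housing at (333,218), pliers (410,305), tape measure (354,187). Candidates for the card (side view): grey/black card in the wooden block (295,265), small grey card (271,297), turquoise (313,255), red (349,273). By the description it is the larger grey one in the block, at (295,265). I'll check it in a crop.

```bash
python3 - <<'E'
from h import *
p=camera_params("side")
for n,uv,z in[("card",(294,256),.09),("small",(271,297),0.02),("teal",(313,255),.02),("red",(349,273),.02),("hous",(304,203),.076),("lid",(386,187),.005),("tape",(243,226),.03)]: print(n,onz(p,uv,z).round(3))
p=camera_params("scene")
for n,uv,z in[("hous",(333,208),.076),("lid",(338,329),.005)]: print(n,onz(p,uv,z).round(3))
im=cv2.imread("pics/side0.png");cv2.imwrite("pics/c1.png",cv2.resize(im[175:310,240:410],None,fx=4.4,fy=4.4,interpolation=cv2.INTER_CUBIC))
E
```

```text
card [0.479 0.345 0.09 ]
small [0.501 0.433 0.02 ]
teal [0.486 0.222 0.02 ]
red [0.363 0.267 0.02 ]
hous [0.597 0.041 0.076]
lid [ 0.442 -0.311  0.005]
tape [0.743 0.166 0.03 ]
hous [0.599 0.016 0.076]
lid [ 0.441 -0.321  0.005]
```

View pics/c1.png

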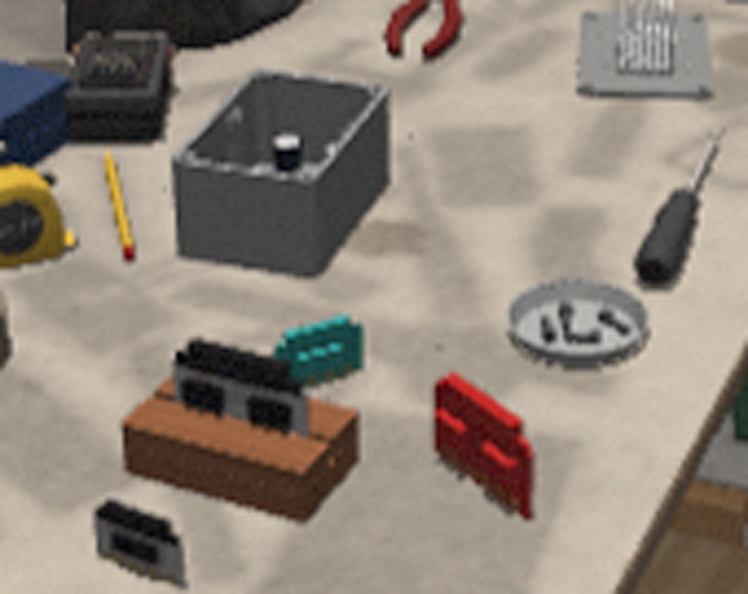

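The crop confirms it. The block, at crop (240,430), holds the large grey card with the black pull bar, and the small grey card is at (140,540). I'll move over the lid first and measure it from close up on the way.

```bash
cat >> h.py <<'E'
def tool():
    s=sense();return np.array(s["position"]),R.from_rotvec(s["tool_rot"]).as_matrix()
def yaw(): # world angle of tool y (closing line), deg
    T=tool()[1];return np.degrees(np.arctan2(T[1,1],T[0,1]))
def plan(target,yd=None):
    """units for a move to target (TCP) with tool down and closing line at yd deg"""
    P,T=tool();g=T.T@(np.array(target)-P)/.03
    if yd is None: yd=yaw()
    k=(yd-yaw()+90)%180-90; yd=np.radians(yaw()+k)
    y=np.array([np.cos(yd),np.sin(yd),0]);z=np.array([0,0,-1.]);G=np.c_[np.cross(y,z),y,z]
    a=np.degrees(R.from_matrix(T.T@G).as_rotvec())/5
    print("move",g.round(3),a.round(3),"dyaw",round(k,2),"pos",P.round(4),"q7",sense()["qpos"][6].round(2))
E
python3 - <<'E'
from h import *
print(yaw());plan((.47,-.30,.26),0);plan((.47,-.30,.26))
E
```

```text
-74.93852492002085
move [12.53  -7.094 -0.973] [-1.5000e-02 -1.2000e-02 -1.4988e+01] dyaw 74.94 pos [ 0.1623 -0.6031  0.2305] q7 -0.05
move [12.53  -7.094 -0.973] [-0.018  0.     0.   ] dyaw 0.0 pos [ 0.1623 -0.6031  0.2305] q7 -0.05
```

>>> carry_out --pt "12.5 -7.1 -1 0 0 0 0" --pt "12.5 -7.1 -1 0 0 0 0" --pt "12.5 -7.1 -1 0 0 0 0" --pt "12.5 -7.1 -1 0 0 0 0" --pt "12.5 -7.1 -1 0 0 0 0" --pt "12.5 -7.1 -1 0 0 0 0" --pt "12.5 -7.1 -1 0 0 0 0" --pt "12.5 -7.1 -1 0 0 0 0" --pt "12.5 -7.1 -1 0 0 0 0" --pt "12.5 -7.1 -1 0 0 0 0" --pt "12.5 -7.1 -1 0 0 0 0" --pt "12.5 -7.1 -1 0 0 0 0"

```text
time_s: 1.35
position: [0.4681, -0.3016, 0.2609]
tool_rot: [3.115, 0.409, -0.002]
force: [-0.8, -0.5, 1.4]
width: 1.002
finger_force: 0.0
```

```bash
python3 - <<'E'
from h import *
p,im=snap("wrist","w1.png");print(p["origin"])
np.save("w1.npy",p,allow_pickle=True)
print(proj(p,(.44,-.316,.005)),proj(p,(.6,.03,.076)))
plan((.56,.0,.30))
E
```

```text
[ 0.53019687 -0.28493008  0.40321745]
[325.36005826 195.98310074] [ 43.87984178 -17.01440447]
move [ 5.551 -8.935 -1.303] [ 0.     0.009 -0.   ] dyaw 0.0 pos [ 0.468  -0.3019  0.2611] q7 -0.84
```

View pics/w1.png

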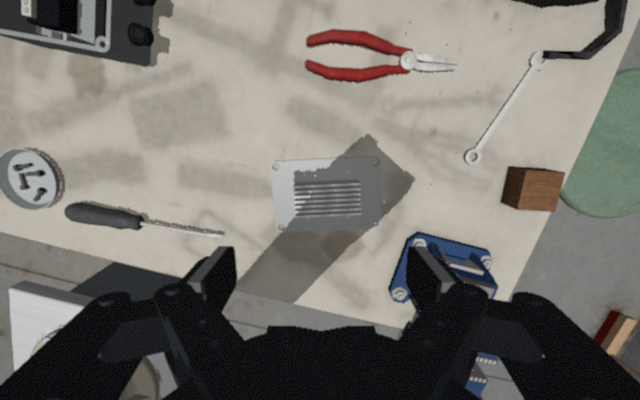

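Wrist view: the lid's corner holes are at about (277,162), (376,160), (381,225) and (282,228). The housing is at the top left. Next I'll go between the housing and the card.

>>> carry_out --pt "5.5 -8.9 -1.3 0 0 0 0" --pt "5.5 -8.9 -1.3 0 0 0 0" --pt "5.5 -8.9 -1.3 0 0 0 0" --pt "5.5 -8.9 -1.3 0 0 0 0" --pt "5.5 -8.9 -1.3 0 0 0 0" --pt "6.5 -13.0 -1.3 0 0 0 0" --pt "6.5 -13.0 -1.3 0 0 0 0" --pt "6.5 -13.0 -1.3 0 0 0 0" --pt "6.5 -13.0 -1.3 0 0 0 0" --pt "6.5 -13.0 -1.3 0 0 0 0" --pt "6.5 -13.0 -1.3 0 0 0 0" --pt "6.5 -13.0 -1.3 0 0 0 0"

```text
time_s: 2.6
position: [0.5566, 0.1243, 0.3001]
tool_rot: [3.114, 0.406, -0.001]
force: [-0.3, -0.2, 0.1]
width: 1.001
finger_force: 0.0
```

```bash
python3 - <<'E'
from h import *
p,im=snap("wrist","w2.png");print(p["origin"],tool()[0])
np.save("w2.npy",p,allow_pickle=True)
print(proj(p,(.48,.345,.09)),proj(p,(.6,.03,.076)))
E
```

```text
[0.61855276 0.1411111  0.44236999] [0.55654642 0.12422446 0.30017558]
[140.1775227  194.31361923] [399.64261293 165.23397069]
```

View pics/w2.png

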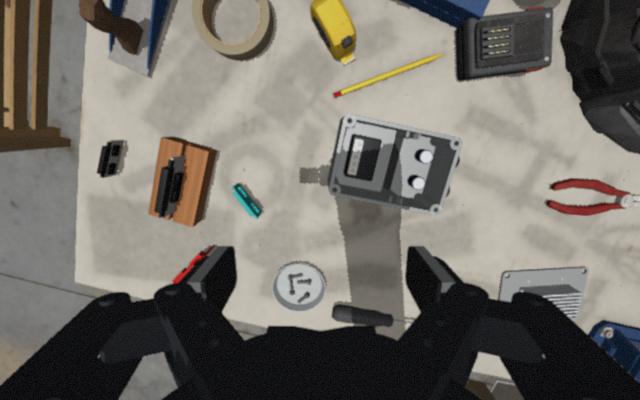

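Wrist view: the block with the card is at (180,185), the small grey card at (110,158), turquoise at (248,200), and red at (195,265). The housing is at (395,165), with its card slot near x≈395. I'll enlarge both for corner picking.

```bash
python3 - <<'E'
from h import *
im=cv2.imread("pics/w2.png")
a=cv2.resize(im[105:225,325:465],None,fx=5,fy=5,interpolation=cv2.INTER_CUBIC)[:, :460*1] if 0 else cv2.resize(im[105:220,322:467],None,fx=3.4,fy=3.4,interpolation=cv2.INTER_CUBIC)
b=cv2.resize(im[130:230,143:221],None,fx=3.9,fy=3.9,interpolation=cv2.INTER_CUBIC)
o=np.zeros((392,800,3),np.uint8);o[:a.shape[0],:a.shape[1]]=a;o[:b.shape[0],495:495+b.shape[1]]=b
cv2.imwrite("pics/c2.png",o)
E
```

```text
(no output)
```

View pics/c2.png

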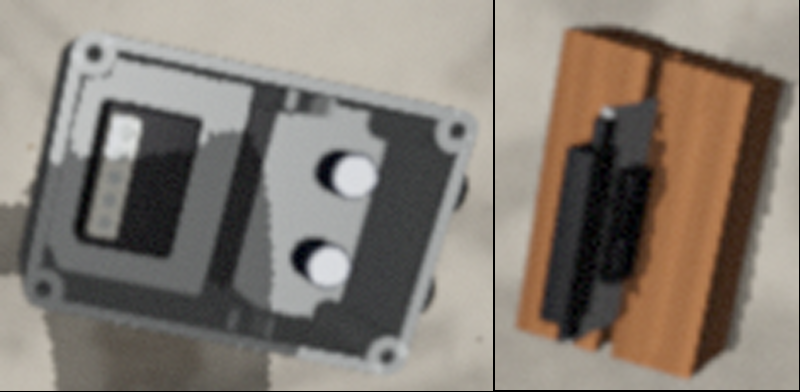

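```bash
python3 - <<'E'
from h import *
p=np.load("w2.npy",allow_pickle=True).item()
H=np.array([onz(p,((c[0]+.5)/3.4-.5+322,(c[1]+.5)/3.4-.5+105),.076)[:2] for c in[(94,52),(457,131),(387,355),(43,288)]])
print("H",H.round(4),H.mean(0).round(4))
f=lambda a,b:np.degrees(np.arctan2(*(H[b]-H[a])[::-1])).round(2)
print("long",f(1,0),f(2,3),"short",f(3,0),f(2,1),np.linalg.norm(H-np.roll(H,1,0),axis=1).round(4))
q=lambda x,y,z:onz(p,((x-495+.5)/3.9-.5+143,(y+.5)/3.9-.5+130),z)[:2]
a,b=q(582,148,.08),q(554,321,.08);print("bar",a,b,(a+b)/2,np.linalg.norm(a-b),np.degrees(np.arctan2(*(b-a)[::-1])))
C=np.array([q(568,30,.036),q(752,84,.036),q(690,375,.036),q(517,328,.036)])
print("stand",C.mean(0),np.degrees(np.arctan2(*(C[3]-C[0])[::-1])),np.degrees(np.arctan2(*(C[2]-C[1])[::-1])),np.linalg.norm(C-np.roll(C,1,0),axis=1))
# lid
p=np.load("w1.npy",allow_pickle=True).item()
L=np.array([onz(p,c,.005)[:2] for c in[(277,162),(376,160),(381,225),(282,228)]])
print("L",L.mean(0),np.linalg.norm(L-np.roll(L,1,0),axis=1),np.degrees(np.arctan2(*(L[0]-L[1])[::-1])),np.degrees(np.arctan2(*(L[3]-L[2])[::-1])))
print(yaw(),[proj(camera_params("wrist"),tool()[0]+tool()[1]@[0,0,d]) for d in(0,.1,.2)])
for n in(.1,):print(proj(camera_params("wrist"),tool()[0]))
E
```

```text
H [[ 0.6373  0.1089]
 [ 0.6455 -0.0309]
 [ 0.5565 -0.0363]
 [ 0.5475  0.1033]] [0.5967 0.0362]
long 93.39 93.68 short 3.58 3.5 [0.0899 0.14   0.0892 0.1399]
bar [0.52013188 0.32263247] [0.45767931 0.32501841] [0.4889056  0.32382544] 0.062498128851453665 177.81213162309467
stand [0.48966272 0.32387324] 176.9727933133057 177.1198484227639 [0.11837866 0.06831673 0.11771127 0.0686353 ]
L [ 0.44315108 -0.3206521 ] [0.09801067 0.13860561 0.09685183 0.14735759] 106.1104511207036 106.77043477159236
-75.16089470134914 [array([320.93869539, 250.25737535]), array([320.83840538, 203.17729693]), array([320.79382408, 182.2790024 ])]
[320.93869539 250.25737535]
```

Housing centre is (0.597, 0.036) with yaw 3.5°, bar centre (0.489, 0.324) with card yaw about -2.6°, and lid near (0.443, -0.321). I'll go above the card now.

```bash
python3 - <<'E'
from h import *
plan((.489,.324,.14),-92.6)
E
```

```text
move [-0.469 -7.019  5.332] [1.200e-02 3.000e-03 3.488e+00] dyaw -17.44 pos [0.5565 0.1242 0.3002] q7 -1.69
```

>>> carry_out --pt "-0.47 -7.02 2 0 0 3.5 0.4" --pt "-0.47 -7.02 2 0 0 3.5 0.4" --pt "-0.47 -7.02 2 0 0 3.5 0.4" --pt "-0.47 -7.02 2 0 0 3.5 0.4" --pt "-0.47 -7.02 4 0 0 3.5 0.4" --pt "-0.47 -7.02 5.3 0 0 3.5 0.4" --pt "-0.47 -7.02 5.3 0 0 3.5 0.4" --pt "-0.47 -7.02 5.3 0 0 3.5 0.4" --pt "-0.47 -7.02 5.3 0 0 3.5 0.4" --pt "-0.47 -7.02 5.3 0 0 3.5 0.4"

```text
time_s: 3.65
position: [0.4899, 0.3265, 0.1443]
tool_rot: [-3.139, 0.07, -0.006]
force: [-0.2, 0.1, -0.1]
width: 0.601
finger_force: 0.0
```

```bash
python3 - <<'E'
from h import *
p,im=snap("wrist","w3.png")
print(sense()["width"],yaw(),proj(p,(.489,.324,.08)),proj(p,(.5207,.3226,.08)),proj(p,(.457,.3254,.08)))
plan((.489,.324,.059),-92.6)
E
```

```text
0.6002510317568028 -92.54657367344 [323.90964326 216.44525668] [324.00685814 175.19107305] [323.83157468 255.03859454]
move [-0.027  0.092  2.834] [-0.025 -0.042  0.011] dyaw -0.05 pos [0.4896 0.3266 0.144 ] q7 -2.43
```

View pics/w3.png

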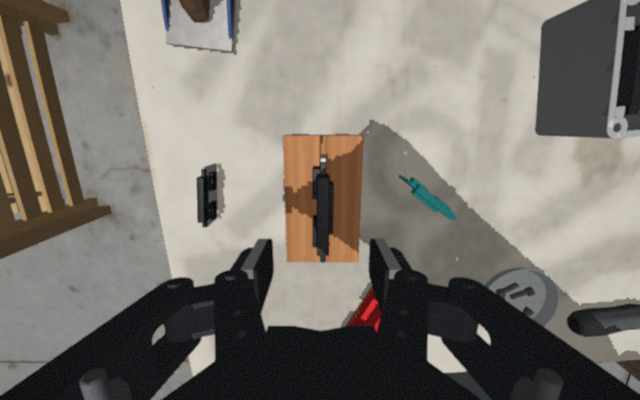

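```bash
python3 - <<'E'
from h import *
im=cv2.imread("pics/w3.png");p=camera_params("wrist")
m=(im[150:270,300:350].max(2)<60)
for r in range(0,120,4):
    c=np.where(m[r])[0]; print(150+r,(c.min()+300,c.max()+300) if len(c) else None,end=" ")
for u,v in[(322.5,167),(322.5,251)]: print(onz(p,(u,v),.08))
E
```

```text
150 None 154 None 158 None 162 None 166 None 170 (np.int64(320), np.int64(325)) 174 (np.int64(317), np.int64(328)) 178 (np.int64(315), np.int64(329)) 182 (np.int64(313), np.int64(332)) 186 (np.int64(313), np.int64(332)) 190 (np.int64(313), np.int64(332)) 194 (np.int64(313), np.int64(332)) 198 (np.int64(313), np.int64(332)) 202 (np.int64(317), np.int64(332)) 206 (np.int64(317), np.int64(332)) 210 (np.int64(317), np.int64(332)) 214 (np.int64(316), np.int64(332)) 218 (np.int64(313), np.int64(332)) 222 (np.int64(314), np.int64(332)) 226 (np.int64(314), np.int64(332)) 230 (np.int64(314), np.int64(332)) 234 (np.int64(314), np.int64(328)) 238 (np.int64(314), np.int64(327)) 242 (np.int64(314), np.int64(327)) 246 (np.int64(316), np.int64(327)) 250 (np.int64(322), np.int64(327)) 254 (np.int64(324), np.int64(327)) 258 (np.int64(323), np.int64(324)) 262 None 266 None [0.5265007  0.32357583 0.08      ]
[0.46032302 0.3264041  0.08      ]
```

The bar lies at (323,212) px, within about 2 mm of the estimate. Descending to grip.

>>> carry_out --pt "0 0.07 1.4 0 0 0 0.5" --pt "0 0.07 2.2 0 0 0 0.5" --pt "0 0.07 2.6 0 0 0 0.5" --pt "0 0.07 2.8 0 0 0 0.5" --pt "0 0.07 2.8 0 0 0 0.5" --pt "0 0.07 2.8 0 0 0 1" --pt "0 0.07 2.8 0 0 0 1" --pt "0 0.07 2.8 0 0 0 1" --pt "0 0.07 2.8 0 0 0 1" --pt "0 0.07 2.8 0 0 0 1" --pt "0 0.07 2.8 0 0 0 1" --grip_force 50

```text
time_s: 4.8
position: [0.4885, 0.3252, 0.0588]
tool_rot: [-3.139, 0.067, -0.003]
force: [-0.5, -1.0, 6.6]
width: 0.103
finger_force: 49.9
```

Gripped. Lifting straight up.

>>> carry_out --pt "0 0 -0.5 0 0 0 1" --pt "0 0 -1 0 0 0 1" --pt "0 0 -2 0 0 0 1" --pt "0 0 -3 0 0 0 1" --pt "0 0 -3.5 0 0 0 1" --pt "0 0 -3.5 0 0 0 1" --pt "0 0 -3.5 0 0 0 1"

```text
time_s: 5.5
position: [0.4875, 0.3241, 0.1618]
tool_rot: [3.14, -0.067, -0.0]
force: [0.6, -0.3, -1.0]
width: 0.105
finger_force: 49.0
```

```bash
python3 - <<'E'
from h import *
s=sense();print(s["width"],s["finger_force"],s["force"])
p,a=snap("side","s4.png")
pw,b=snap("wrist","w4.png")
P,T=tool();print(P,T.round(4).tolist())
for d in(-.032,.032): print("bar end px wrist",proj(pw,P+T@[d,0,-.022]),"side",proj(p,P+T@[d,0,-.022]))
for d in(-.044,.044): print("side low corner",proj(p,P+T@[d,0,.0385]), "wrist", proj(pw,P+T@[d,0,-.004]))
u,v=proj(p,P).astype(int)
o=np.zeros((400,800,3),np.uint8)
o[:,:400]=cv2.resize(a[v-50:v+50,u-50:u+50],(400,400),interpolation=cv2.INTER_CUBIC)
o[:,400:]=cv2.resize(b[140:300,240:400],(400,400),interpolation=cv2.INTER_CUBIC)
cv2.imwrite("pics/c4.png",o);print(u,v)
plan((.5976,.0212,.165),-86.45)
E
```

```text
0.10506378233923218 49.00002658367157 [ 0.57302427 -0.29890263 -0.99138594]
[0.4869959 0.3237243 0.1605999] [[0.9991, -0.0426, -0.0023], [-0.0426, -0.9991, -0.0016], [-0.0023, 0.0017, -1.0]]
bar end px wrist [320.50199196 327.16610186] side [304.84516034 221.23562143]
bar end px wrist [320.46929362 203.96226384] side [281.94117908 216.32811363]
side low corner [310.10272216 243.80532468] wrist [320.53466721 323.71756628]
side low corner [279.21474741 236.6001906 ] wrist [320.50034267 170.91981766]
293 226
move [ 4.113  9.918 -0.139] [ 0.018  0.027 -1.199] dyaw 5.99 pos [0.487  0.3237 0.1606] q7 -2.42
```

View pics/c4.png

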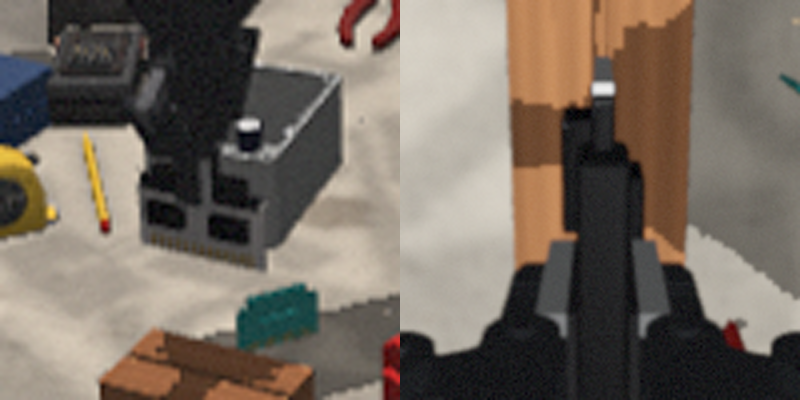

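The card is held level, about 2 mm ahead of the TCP along x. Moving over the slot.

>>> carry_out --pt "4.05 9.92 -0.15 0 0 -1.2 1" --pt "4.05 9.92 -0.15 0 0 -1.2 1" --pt "4.05 9.92 -0.15 0 0 -1.2 1" --pt "4.05 9.92 -0.15 0 0 -1.2 1" --pt "4.05 9.92 -0.15 0 0 -1.2 1" --pt "4.05 9.92 -0.15 0 0 -1.2 1" --pt "4.05 9.92 -0.15 0 0 -1.2 1" --pt "4.05 9.92 -0.15 0 0 -1.2 1" --pt "4.05 9.92 -0.15 0 0 -1.2 1" --pt "4.05 9.92 -0.15 0 0 -1.2 1"

```text
time_s: 6.6
position: [0.5957, 0.0239, 0.166]
tool_rot: [-3.139, -0.101, 0.002]
force: [-0.7, 0.0, -0.4]
width: 0.106
finger_force: 49.1
```

```bash
python3 - <<'E'
from h import *
plan((.5957,.0211,.165),-86.45);P,T=tool()
p,im=snap("wrist","w5.png")
g=cv2.cvtColor(im,cv2.COLOR_BGR2GRAY)
c=np.array([.5967,.0362]);Rz=R.from_euler('z',3.55,degrees=True).as_matrix()[:2,:2]
# check the thread holes: darkest blob near each prediction
for h in[(.045,.07),(.045,-.07)]:
    w=c+Rz@h;u,v=proj(p,(*w,.076));print(h,u.round(1),v.round(1))
    x0,y0=int(u)-12,int(v)-12
    if 0<=x0<614 and 0<=y0<375:
        k=g[y0:y0+25,x0:x0+25];C=cv2.HoughCircles(cv2.resize(k,None,fx=6,fy=6,interpolation=cv2.INTER_CUBIC),cv2.HOUGH_GRADIENT,1,60,param1=100,param2=12,minRadius=15,maxRadius=45)
        if C is not None:
            for q in C[0][:3]:
                uv=(q[:2]+.5)/6-.5+[x0,y0];print("  ",uv.round(1),q[2]/6,(Rz.T@(onz(p,uv,.076)[:2]-c)).round(4))
o=im[0:300,150:500];cv2.imwrite("pics/c5.png",cv2.resize(o,None,fx=2,fy=2,interpolation=cv2.INTER_CUBIC))
E
```

```text
move [-0.005  0.094  0.034] [-0.013  0.017  0.031] dyaw -0.15 pos [0.5957 0.0239 0.166 ] q7 -1.74
(0.045, 0.07) 219.6 150.1
   [222.7 153. ] 7.2166667 [0.0427 0.0677]
(0.045, -0.07) 392.3 150.5
   [392.7 153.8] 6.816667 [ 0.0423 -0.0705]
```

View pics/c5.png

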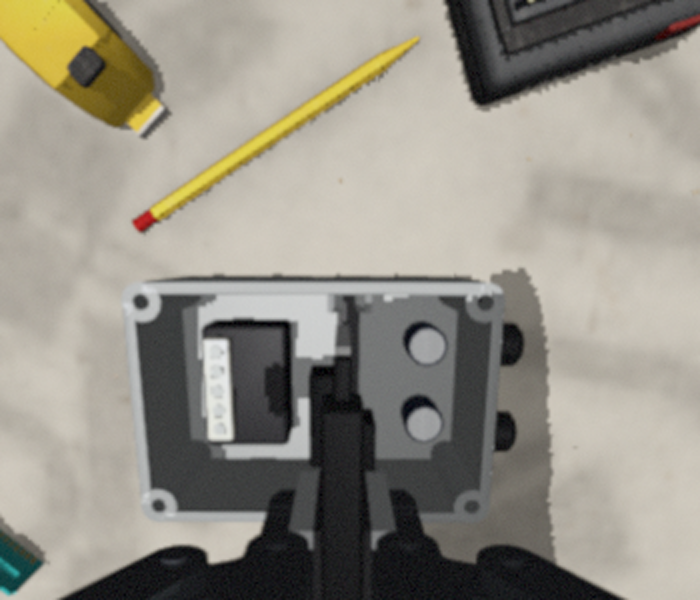

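All four housing holes show, at full-image pixels (221,151.5), (392,152), (385,253), (229.5,253). The held bar is at column ~321.5.

```bash
python3 - <<'E'
from h import *
p=camera_params("wrist");P,T=tool()
H=np.array([onz(p,((a+.5)/2-.5+150,(b+.5)/2-.5),.076)[:2] for a,b in[(142,303),(484,304),(470,506),(159,506)]])
c=H.mean(0);a=np.degrees(np.arctan2(*(H[0]+H[3]-H[1]-H[2])[::-1]))-90
print(H.round(4),c.round(4),a,np.linalg.norm(H-np.roll(H,1,0),axis=1).round(4))
b=onz(p,(321.2,205),P[2]+.022);print("bar end",b,"tool rel",(T.T@(b-P)).round(4))
print("bar2",(T.T@(onz(p,(321,230),P[2]+.022)-P)).round(4))
Rz=R.from_euler('z',a,degrees=True).as_matrix()[:2,:2];s=c+Rz@[0,-.015];print("slot",s);plan((*(s-Rz@[.002,0]),.1),-90+a)
E
```

```text
[[ 0.6365  0.1082]
 [ 0.6451 -0.0305]
 [ 0.5563 -0.0358]
 [ 0.5471  0.1029]] [0.5962 0.0362] 3.660560876179204 [0.0896 0.1389 0.089  0.139 ]
bar end [0.62721763 0.02581661 0.18832317] tool rel [ 0.0315  0.0003 -0.022 ]
bar2 [ 0.0198  0.0002 -0.022 ]
slot [0.59719275 0.02122489]
move [-0.024  0.1    2.211] [-0.011  0.011  0.014] dyaw -0.07 pos [0.5958 0.0241 0.1663] q7 -1.74
```

>>> carry_out --pt "-0.02 0.1 0.4 0 0 0 1" --pt "-0.02 0.1 1.0 0 0 0 1" --pt "-0.02 0.1 1.5 0 0 0 1" --pt "-0.02 0.1 1.8 0 0 0 1" --pt "-0.02 0.1 2.1 0 0 0 1" --pt "-0.02 0.1 2.3 0 0 0 1" --pt "-0.02 0.1 2.5 0 0 0 1" --pt "-0.02 0.1 2.5 0 0 0 1"

```text
time_s: 7.45
position: [0.5958, 0.02, 0.0912]
tool_rot: [-3.139, -0.099, 0.001]
force: [0.8, 2.8, -3.9]
width: 0.107
finger_force: 48.9
```

>>> carry_out --pt "0 0.0 0.3 0 0 0 1" --pt "0 0.0 0.6 0 0 0 1" --pt "0 0.0 0.9 0 0 0 1" --pt "0 0.0 1.1 0 0 0 1" --pt "0 0.0 1.3 0 0 0 1" --pt "0 0.0 1.4 0 0 0 1" --pt "0 0.0 1.4 0 0 0 1"

```text
time_s: 8.15
position: [0.5958, 0.0202, 0.0489]
tool_rot: [-3.139, -0.099, 0.0]
force: [2.0, 6.6, -3.6]
width: 0.108
finger_force: 48.9
```

>>> carry_out --pt "0 -0.03 0.03 0 0 0 1" --pt "0 -0.03 0.06 0 0 0 1" --pt "0 -0.03 0.09 0 0 0 1" --pt "0 -0.03 0.12 0 0 0 1" --pt "0 -0.03 0.12 0 0 0 1"

```text
time_s: 8.65
position: [0.5959, 0.0202, 0.0478]
tool_rot: [3.14, 0.098, 0.001]
force: [-8.3, 3.8, 13.8]
width: 0.104
finger_force: 51.4
```

The stop is reached at the expected height with 14 N. I'll press briefly, then open a little and rise.

>>> carry_out --pt "0 0 0.06 0 0 0 1" --pt "0 0 0.06 0 0 0 1" --pt "0 0 0 0 0 0 0.72" --pt "0 0 0 0 0 0 0.72" --pt "0 0 0 0 0 0 0.72" --pt "0 0 0 0 0 0 0.72" --pt "0 0 -0.4 0 0 0 0.72" --pt "0 0 -1.2 0 0 0 0.72" --pt "0 0 -2.4 0 0 0 0.72" --pt "0 0 -4 0 0 0 0.72" --pt "0 0 -5 0 0 0 0.5" --pt "0 0 -5 0 0 0 0.5"

```text
time_s: 9.85
position: [0.5987, 0.0204, 0.2028]
tool_rot: [3.14, 0.098, 0.015]
force: [1.2, 0.7, 0.1]
width: 0.497
finger_force: 0.0
```

```bash
python3 - <<'E'
from h import *
p,im=snap("wrist","w6.png");np.save("w6.npy",p,allow_pickle=True)
c=np.array([.5962,.0362]);Rz=R.from_euler('z',3.66,degrees=True).as_matrix()[:2,:2]
B=[proj(p,(*(c+Rz@[x,-.015+y]),.069)) for x,y in[(-.032,.005),(.032,.005),(.032,-.005),(-.032,-.005)]];print(np.round(B,1).tolist())
g=im.max(2);(u0,v0),(u1,v1)=np.min(B,0).astype(int)-12,np.max(B,0).astype(int)+13
cv2.imwrite("pics/c6.png",cv2.resize(im[120:290,210:410],None,fx=3.5,fy=3.5,interpolation=cv2.INTER_CUBIC))
plan((.47,-.30,.20))
E
```

```text
[[314.9, 227.5], [314.5, 165.2], [324.7, 165.2], [324.6, 227.5]]
move [-4.905 10.387 -0.031] [ 0.003 -0.067  0.   ] dyaw 0.0 pos [0.5975 0.0201 0.1998] q7 -1.72
```

View pics/c6.png

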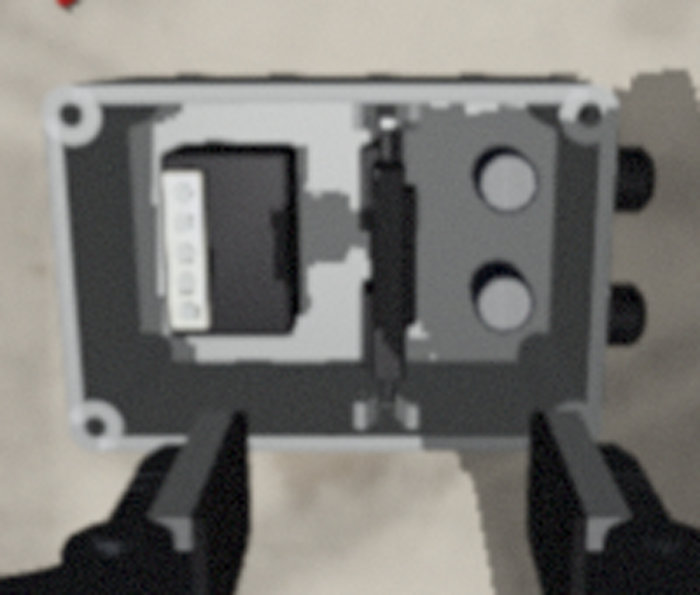

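The card sits in both rails. Bar rows 165–227 match the prediction for fully home, and it stands upright. Next is the lid.

>>> carry_out --pt "-5.85 11.0 -1.3 0 0 -1.7 0.2" --pt "-5.85 11.0 -1.3 0 0 -3.4 0" --pt "-5.85 11.0 -1.3 0 0 -5.1 0" --pt "-5.85 11.0 -1.3 0 0 -6.8 0" --pt "-5.85 11.0 -1.3 0 0 -8.5 0" --pt "-5.85 11.0 -1.3 0 0 -10.2 0" --pt "-5.85 11.0 -1.3 0 0 -11.9 0" --pt "-5.85 11.0 -1.3 0 0 -13.6 0" --pt "-5.85 11.0 -1.3 0 0 -15.3 0" --pt "-5.85 11.0 -1.3 0 0 -17 0" --pt "-5.85 11.0 -1.3 0 0 -18.7 0" --pt "-5.85 11.0 -1.3 0 0 -20.5 0"

```text
time_s: 11.1
position: [0.4406, -0.3204, 0.2342]
tool_rot: [-2.013, -2.409, -0.0]
force: [0.1, 1.0, -0.5]
width: 0.998
finger_force: 0.0
```

>>> carry_out --pt "0 0 0 0 0 0 0" --pt "0 0 0 0 0 0 0" --pt "0 0 0 0 0 0 0"

```text
time_s: 11.4
position: [0.4411, -0.3203, 0.2349]
tool_rot: [-2.025, -2.401, -0.0]
force: [0.8, 0.0, -0.6]
width: 1.0
finger_force: 0.0
```

```bash
python3 - <<'E'
from h import *
plan((.443,-.321,.24),16.4);P,T=tool()
p,im=snap("wrist","w7.png");np.save("w7.npy",p,allow_pickle=True)
g=cv2.cvtColor(im,cv2.COLOR_BGR2GRAY)
c=np.array([.443,-.321]);Rz=R.from_euler('z',16.4,degrees=True).as_matrix()[:2,:2]
for h in[(.045,.07),(-.045,.07),(-.045,-.07),(.045,-.07)]:
    u,v=proj(p,(*(c+Rz@h),.005));x0,y0=int(u)-18,int(v)-18
    print(h,u.round(1),v.round(1))
    k=g[max(y0,0):y0+37,max(x0,0):x0+37]
    C=cv2.HoughCircles(cv2.resize(k,None,fx=6,fy=6,interpolation=cv2.INTER_CUBIC),cv2.HOUGH_GRADIENT,1,40,param1=80,param2=10,minRadius=14,maxRadius=45)
    if C is not None:
        for q in C[0][:4]:
            uv=(q[:2]+.5)/6-.5+[x0,y0];print("   ",uv.round(1),(q[2]/6).round(1),onz(p,uv,.005)[:2].round(4),(Rz.T@(onz(p,uv,.005)[:2]-c)).round(4))
E
```

```text
move [-0.033  0.058 -0.171] [-0.005 -0.007 -1.34 ] dyaw 6.7 pos [ 0.4411 -0.3203  0.2349] q7 0.64
(0.045, 0.07) 351.9 121.4
(-0.045, 0.07) 281.5 129.9
(-0.045, -0.07) 296.7 232.6
(0.045, -0.07) 360.9 225.5
    [369.8 215. ] 3.0 [ 0.5149 -0.3584] [ 0.0584 -0.0562]
```

```bash
cat > lid.py <<'E'
from h import *
def lid(p,im,seed,z=.005):
    b=cv2.GaussianBlur(im,(3,3),0).astype(float);ch=(b[:,:,2]-b[:,:,0])/b.sum(2).clip(30)
    u,v=proj(p,seed).astype(int);print("ch seed",ch[v-4:v+5,u-4:u+5].mean().round(3),"corners of window",ch[v-90,u].round(3),ch[v,u-90].round(3),ch[v,u+90].round(3))
    m=((ch<.045)&(b.max(2)>50)).astype(np.uint8)
    m=cv2.morphologyEx(m,cv2.MORPH_CLOSE,np.ones((5,5)));m=cv2.morphologyEx(m,cv2.MORPH_OPEN,np.ones((5,5)))
    cs,_=cv2.findContours(m,cv2.RETR_EXTERNAL,cv2.CHAIN_APPROX_NONE)
    c=[c for c in cs if cv2.pointPolygonTest(c,(float(u),float(v)),False)>=0]
    if not c: print("none");return None
    W=np.array([onz(p,q,z)[:2] for q in c[0][:,0].astype(float)],np.float32)
    r=cv2.minAreaRect(W);print("area px",cv2.contourArea(c[0]),"fill",cv2.contourArea(W)/(r[1][0]*r[1][1]),"rect",np.round(r[0],4),np.round(r[1],4),round(r[2],2))
    return r,W
E
python3 - <<'E'
from lid import *
p=np.load("w7.npy",allow_pickle=True).item();im=cv2.imread("pics/w7.png");lid(p,im,(.443,-.321,.03))
p=np.load("w1.npy",allow_pickle=True).item();im=cv2.imread("pics/w1.png");lid(p,im,(.443,-.321,.03))
E
```

```text
ch seed -0.008 corners of window 0.032 0.038 0.031
area px 173615.0 fill 0.5612541911885011 rect [ 0.3506 -0.3482] [1.0334 0.546 ] 18.2
ch seed -0.005 corners of window 0.034 0.031 0.029
area px 192060.0 fill 0.6153773713272678 rect [ 0.4136 -0.2564] [0.5807 1.1621] 21.12
```

```bash
sed -i 's/ch<.045/ch<TH/; s/z=.005):/z=.005,TH=.013):/' lid.py; python3 - <<'E'
from lid import *
for n in("w7","w1"):
  for th in(.008,.013,.018):
    p=np.load(n+".npy",allow_pickle=True).item();im=cv2.imread(f"pics/{n}.png");lid(p,im,(.443,-.321,.03),TH=th)
E
```

```text
ch seed -0.008 corners of window 0.032 0.038 0.031
area px 8667.5 fill 0.9398445596812375 rect [ 0.4412 -0.3171] [0.1052 0.1551] 17.72
ch seed -0.008 corners of window 0.032 0.038 0.031
area px 8871.5 fill 0.9479912008142962 rect [ 0.4412 -0.3171] [0.1062 0.1559] 17.72
ch seed -0.008 corners of window 0.032 0.038 0.031
area px 9191.5 fill 0.9643180221119088 rect [ 0.4412 -0.3172] [0.1072 0.1572] 17.52
ch seed -0.005 corners of window 0.034 0.031 0.029
area px 7276.0 fill 0.9556018322091968 rect [ 0.4417 -0.3169] [0.1051 0.155 ] 17.61
ch seed -0.005 corners of window 0.034 0.031 0.029
area px 7439.5 fill 0.9671856228973514 rect [ 0.4417 -0.3168] [0.1059 0.1554] 17.98
ch seed -0.005 corners of window 0.034 0.031 0.029
area px 7602.0 fill 0.9684078322066868 rect [ 0.4414 -0.3167] [0.1075 0.156 ] 17.78
```

Both views agree on the lid: (0.4414, -0.317), closing line 17.7°, and size 106 x 156 as given. Planning the grasp.

```bash
python3 - <<'E'
from h import *
plan((.4414,-.317,.09),17.7)
E
```

```text
move [0.105 0.026 4.833] [-0.003 -0.004 -1.59 ] dyaw 7.95 pos [ 0.4412 -0.3203  0.235 ] q7 0.65
```

>>> carry_out --pt "0.1 0.03 1 0 0 -1.59 0" --pt "0.1 0.03 2.5 0 0 -1.59 0" --pt "0.1 0.03 4 0 0 -1.59 0" --pt "0.1 0.03 4.8 0 0 -1.59 0" --pt "0.1 0.03 4.8 0 0 -1.59 0" --pt "0.1 0.03 4.8 0 0 -1.59 0"

```text
time_s: 12.05
position: [0.4421, -0.3173, 0.0919]
tool_rot: [1.851, 2.538, 0.0]
force: [0.2, -0.6, 0.5]
width: 0.997
finger_force: 0.0
```

```bash
python3 - <<'E'
from h import *
plan((.4414,-.317,.010),17.7)
E
```

```text
move [ 0.016 -0.018  2.73 ] [ 0.003 -0.001  0.022] dyaw -0.11 pos [ 0.4421 -0.3173  0.0919] q7 0.72
```

>>> carry_out --pt "0 0 1 0 0 0 0" --pt "0 0 1.8 0 0 0 0" --pt "0 0 2.4 0 0 0 0" --pt "0 0 2.7 0 0 0 0" --pt "0 0 2.7 0 0 0 0" --pt "0 0 2.7 0 0 0 1" --pt "0 0 2.7 0 0 0 1" --pt "0 0 2.7 0 0 0 1" --pt "0 0 2.7 0 0 0 1" --pt "0 0 2.7 0 0 0 1" --pt "0 0 2.7 0 0 0 1" --pt "0 0 2.7 0 0 0 1" --grip_force 70

```text
time_s: 13.25
position: [0.4426, -0.3179, 0.0117]
tool_rot: [1.848, 2.537, -0.0]
force: [-1.3, 1.7, 6.0]
width: 0.503
finger_force: 73.0
```

```bash
python3 - <<'E'
from h import *
plan((.4414,-.317,.010),17.7);s=sense();print(s["width"]*85,s["finger_force"])
E
```

```text
move [ 0.04  -0.03   0.056] [0.015 0.023 0.03 ] dyaw -0.15 pos [ 0.4426 -0.3179  0.0117] q7 0.67
42.73663348109201 72.966867685318
```

Heat sink gripped at 42.7 mm. Lifting.

>>> carry_out --pt "0 0 -0.3 0 0 0 1" --pt "0 0 -0.8 0 0 0 1" --pt "0 0 -2 0 0 0 1" --pt "0 0 -3.3 0 0 0 1" --pt "0 0 -4.5 0 0 0 1" --pt "0 0 -5.2 0 0 0 1" --pt "0 0 -5.5 0 0 0 1" --pt "0 0 -5.5 0 0 0 1" --pt "0 0 -5.5 0 0 0 1" --pt "0 0 -5.5 0 0 0 1"

```text
time_s: 14.25
position: [0.4408, -0.3167, 0.1735]
tool_rot: [-1.848, -2.537, -0.0]
force: [-0.5, 0.2, -4.9]
width: 0.498
finger_force: 72.7
```

```bash
python3 - <<'E'
from lid import *
s=sense();print(s["width"]*85,s["force"])
p,im=snap("wrist","w8.png");np.save("w8.npy",p,allow_pickle=True);P,T=tool()
# visible lid part in the tool frame: plate top plane at tool z = zt
zt=.0117-.005
b=cv2.GaussianBlur(im,(3,3),0).astype(float);ch=(b[:,:,2]-b[:,:,0])/b.sum(2).clip(30)
for h in[(.078,-.053),(.078,.053),(-.078,.053),(-.078,-.053)]: print(h,proj(p,P+T@[h[0],h[1],zt]).round(1))
m=((ch<.013)&(b.max(2)>50)).astype(np.uint8);m[215:]=0
m=cv2.morphologyEx(m,cv2.MORPH_CLOSE,np.ones((5,5)));m=cv2.morphologyEx(m,cv2.MORPH_OPEN,np.ones((5,5)))
n,l,st,_=cv2.connectedComponentsWithStats(m)
u,v=proj(p,P+T@[.06,0,zt]).astype(int);i=l[v,u];print("lab",i,st[i])
C=cv2.findContours((l==i).astype(np.uint8),cv2.RETR_EXTERNAL,cv2.CHAIN_APPROX_NONE)[0][0][:,0].astype(float)
W=[]
for q in C:
    o,d=ray(p,q);o=T.T@(o-P);d=T.T@d;W.append((o+d*(zt-o[2])/d[2])[:2])
W=np.array(W);far=W[(abs(W[:,1])<.045)&(W[:,0]>.065)]
print("front edge fit",np.polyfit(far[:,1],far[:,0],1))
for sg in(-1,1):
    e=W[(sg*W[:,1]>.045)&(W[:,0]<.068)&(W[:,0]>-.0)];print("side",sg,len(e),np.polyfit(e[:,0],e[:,1],1) if len(e)>5 else e)
plan((.5962,.0358,.2),3.66)
E
```

```text
42.370406286224245 [-0.5179882   0.17110856 -4.89438573]
(0.078, -0.053) [217.1 102.8]
(0.078, 0.053) [429.  102.8]
(-0.078, 0.053) [404.6 358.9]
(-0.078, -0.053) [240.5 358.9]
lab 7 [  217   101   209   114 22416]
front edge fit [-0.0033183   0.07862201]
side -1 106 [-0.06260694 -0.05051062]
side 1 102 [0.03829926 0.04947658]
move [ 9.602  8.531 -0.869] [-0.021 -0.027  2.84 ] dyaw -14.2 pos [ 0.4409 -0.3168  0.1736] q7 0.76
```

```bash
python3 - <<'E'
from lid import *
p=np.load("w8.npy",allow_pickle=True).item();im=cv2.imread("pics/w8.png");P,T=tool()
for zt in(.0067,):
  for x in(.07,.06,.05,.04,.03,.02,.01):
    a=proj(p,P+T@[x,-.053,zt]);b=proj(p,P+T@[x,.053,zt]);v=int(round(a[1]))
    r=cv2.GaussianBlur(im,(3,3),0)[v].astype(float);g=r.mean(1);gr=np.abs(np.gradient(r,axis=0)).sum(1)
    L=[(int(a[0])+k,int(gr[int(a[0])+k])) for k in range(-12,25)];Rr=[(int(b[0])+k,int(gr[int(b[0])+k])) for k in range(-24,13)]
    f=lambda L:sorted(L,key=lambda t:-t[1])[:4]
    print(v,"pred",a[0].round(1),b[0].round(1),f(L),f(Rr))
E
```

```text
119 pred 218.5 427.6 [(223, 98), (224, 90), (216, 75), (222, 64)] [(416, 98), (415, 89), (419, 80), (418, 62)]
139 pred 220.2 425.8 [(227, 47), (228, 46), (226, 31), (229, 26)] [(423, 8), (424, 8), (422, 5), (425, 4)]
159 pred 221.8 424.1 [(220, 6), (219, 4), (221, 3), (209, 2)] [(422, 11), (421, 9), (423, 6), (420, 4)]
178 pred 223.5 422.4 [(221, 8), (222, 8), (220, 4), (223, 4)] [(420, 7), (421, 6), (434, 6), (419, 4)]
196 pred 225.1 420.7 [(223, 5), (222, 4), (224, 3), (221, 2)] [(418, 7), (419, 6), (421, 6), (422, 5)]
214 pred 226.6 419.0 [(225, 56), (224, 54), (223, 41), (226, 38)] [(416, 13), (417, 13), (418, 8), (431, 8)]
231 pred 228.2 417.4 [(227, 82), (226, 78), (228, 45), (225, 39)] [(415, 11), (414, 8), (416, 8), (413, 3)]
```

The lid is level and centred in the fingers to within 1 mm. Moving over the housing.

>>> carry_out --pt "9.6 8.5 -0.9 0 0 0.3 1" --pt "9.6 8.5 -0.9 0 0 0.6 1" --pt "9.6 8.5 -0.9 0 0 1 1" --pt "9.6 8.5 -0.9 0 0 1.4 1" --pt "9.6 8.5 -0.9 0 0 1.8 1" --pt "9.6 8.5 -0.9 0 0 2.2 1" --pt "9.6 8.5 -0.9 0 0 2.6 1" --pt "9.6 8.5 -0.9 0 0 2.84 1" --pt "9.6 8.5 -0.9 0 0 2.84 1" --pt "9.6 8.5 -0.9 0 0 2.84 1" --pt "9.6 8.5 -0.9 0 0 2.84 1" --pt "9.6 8.5 -0.9 0 0 2.84 1"

```text
time_s: 15.5
position: [0.5958, 0.033, 0.2017]
tool_rot: [-2.152, -2.288, 0.002]
force: [-0.3, -0.4, -4.4]
width: 0.498
finger_force: 72.9
```

```bash
python3 - <<'E'
from h import *
plan((.5969,.0352,.115),3.66);print(sense()["width"]*85)
E
```

```text
move [0.071 0.043 2.889] [-0.012  0.008 -0.03 ] dyaw 0.15 pos [0.5958 0.033  0.2017] q7 -0.23
42.306930544561446
```

>>> carry_out --pt "0.07 0.04 0.8 0 0 0 1" --pt "0.07 0.04 1.8 0 0 0 1" --pt "0.07 0.04 2.5 0 0 0 1" --pt "0.07 0.04 2.9 0 0 0 1" --pt "0.07 0.04 2.9 0 0 0 1" --pt "0.07 0.04 2.9 0 0 0 1" --pt "0.07 0.04 2.9 0 0 0 1"

```text
time_s: 16.2
position: [0.5981, 0.0372, 0.1169]
tool_rot: [2.149, 2.29, 0.003]
force: [-0.1, -0.9, -4.6]
width: 0.498
finger_force: 72.8
```

```bash
python3 - <<'E'
from h import *
plan((.5969,.0352,.0987),3.66)
E
```

```text
move [-0.064 -0.047  0.606] [ 0.03  -0.001 -0.005] dyaw 0.02 pos [0.5981 0.0372 0.1169] q7 -0.27
```

>>> carry_out --pt "-0.03 -0.02 0.2 0 0 0 1" --pt "-0.03 -0.02 0.4 0 0 0 1" --pt "-0.03 -0.02 0.6 0 0 0 1" --pt "-0.03 -0.02 0.6 0 0 0 1" --pt "-0.03 -0.02 0.6 0 0 0 1" --pt "-0.03 -0.02 0.6 0 0 0 1" --pt "-0.03 -0.02 0.6 0 0 0 1"

```text
time_s: 16.9
position: [0.5968, 0.0364, 0.0975]
tool_rot: [2.149, 2.291, 0.001]
force: [-0.4, -0.0, -4.9]
width: 0.498
finger_force: 72.9
```

```bash
python3 - <<'E'
from h import *
Q=[]
for i in range(6):
    for n in(("side",) if i<3 else ("scene",)): camera(n); Q.append(tool()[0])
print(np.round(Q,4).tolist())
plan((.5969,.0352,.0987),3.66)
p,im=snap("side","s9.png");p2,im2=snap("scene","sc9.png")
# vertical profiles at the visible edges: gap between lid and rim
c=np.array([.5964,.0357]);Rz=R.from_euler('z',3.66,degrees=True).as_matrix()[:2,:2]
for nm,pp,ii,pts in(("side",p,im,[(-.053,.0),(-.053,.05),(-.053,-.05),(-.03,.078),(0.0,.078),(.03,.078)]),("scene",p2,im2,[(-.03,-.078),(0.03,-.078)])):
  for h in pts:
    w=c+Rz@h;a=proj(pp,(*w,.076));b=proj(pp,(*w,.087));t=proj(pp,(*w,.092))
    u=int(round(a[0]));print(nm,h,"rim v",a.round(1),"under",b[1].round(1),"top",t[1].round(1),list(zip(range(int(t[1])-4,int(a[1])+8),ii[int(t[1])-4:int(a[1])+8,u].mean(1).astype(int).tolist())))
E
```

```text
[[0.5968, 0.0363, 0.0975], [0.5968, 0.0363, 0.0975], [0.5968, 0.0362, 0.0975], [0.5967, 0.0363, 0.0974], [0.5967, 0.0363, 0.0974], [0.5967, 0.0363, 0.0973]]
move [-0.036  0.005 -0.046] [ 0.003 -0.001 -0.002] dyaw 0.01 pos [0.5967 0.0363 0.0973] q7 -0.28
side (-0.053, 0.0) rim v [321.  204.6] under 201.3 top 199.8 [(195, 83), (196, 82), (197, 84), (198, 78), (199, 76), (200, 63), (201, 66), (202, 75), (203, 76), (204, 63), (205, 60), (206, 61), (207, 63), (208, 62), (209, 61), (210, 61), (211, 61)]
side (-0.053, 0.05) rim v [315.2 211.8] under 208.4 top 206.9 [(202, 152), (203, 150), (204, 153), (205, 155), (206, 124), (207, 78), (208, 50), (209, 73), (210, 88), (211, 70), (212, 56), (213, 61), (214, 64), (215, 58), (216, 60), (217, 60), (218, 65)]
side (-0.053, -0.05) rim v [326.5 197.8] under 194.6 top 193.1 [(189, 181), (190, 135), (191, 80), (192, 73), (193, 92), (194, 102), (195, 95), (196, 82), (197, 69), (198, 73), (199, 75), (200, 70), (201, 64), (202, 67), (203, 66), (204, 67)]
side (-0.03, 0.078) rim v [304.5 214.8] under 211.5 top 210.0 [(205, 123), (206, 153), (207, 151), 
[... 436 characters left out ...]
v [285.7 212. ] under 208.7 top 207.2 [(203, 149), (204, 150), (205, 150), (206, 152), (207, 146), (208, 109), (209, 63), (210, 57), (211, 67), (212, 72), (213, 68), (214, 70), (215, 70), (216, 75), (217, 71), (218, 71)]
scene (-0.03, -0.078) rim v [334.2 221.9] under 218.6 top 217.1 [(213, 69), (214, 70), (215, 70), (216, 67), (217, 65), (218, 46), (219, 9), (220, 12), (221, 63), (222, 55), (223, 45), (224, 48), (225, 48), (226, 48), (227, 44), (228, 45)]
scene (0.03, -0.078) rim v [352.8 215.9] under 212.7 top 211.2 [(207, 60), (208, 67), (209, 68), (210, 65), (211, 64), (212, 48), (213, 50), (214, 43), (215, 65), (216, 50), (217, 47), (218, 41), (219, 48), (220, 46), (221, 47), (222, 44)]
```

The gap is clear at about 10 mm. One differential check of lid against housing silhouettes in the side and scene views.

```bash
python3 - <<'E'
from h import *
c=np.array([.5964,.0357]);Rz=R.from_euler('z',3.66,degrees=True).as_matrix()[:2,:2]
for n,f,cor in(("side","s9",[(.053,.078),(-.053,-.078),(-.053,.078)]),("scene","sc9",[(.053,.078),(-.053,-.078),(.053,-.078)])):
    p=camera_params(n);im=cv2.GaussianBlur(cv2.imread(f"pics/{f}.png"),(3,3),0).astype(float)
    J=c; A=[proj(p,(*(c+d),.076)) for d in([0,0],[.01,0],[0,.01])];print(n,"px per 10mm dx",(A[1]-A[0]).round(2),"dy",(A[2]-A[0]).round(2))
    for h in cor:
        w=c+Rz@h
        for z in(.0885,.091,.070,.066,.06,.05):
            a=proj(p,(*w,z));v=int(round(a[1]));u=int(round(a[0]))
            g=np.abs(np.diff(im[v,u-9:u+10],axis=0)).sum(1);k=g.argmax();k=min(max(k,1),len(g)-2)
            s=(g[k-1:k+2]*np.arange(k-1,k+2)).sum()/g[k-1:k+2].sum();print("  ",h,z,"off",round(u-9+s+.5-a[0],2),int(g[k]),end=";")
        print()
E
```

```text
side px per 10mm dx [-2.94 -0.52] dy [-1.4   1.35]
   (0.053, 0.078) 0.0885 off 0.52 100;   (0.053, 0.078) 0.091 off -1.88 114;   (0.053, 0.078) 0.07 off -0.18 163;   (0.053, 0.078) 0.066 off -0.19 157;   (0.053, 0.078) 0.06 off -0.2 143;   (0.053, 0.078) 0.05 off 0.1 134;
   (-0.053, -0.078) 0.0885 off -1.77 104;   (-0.053, -0.078) 0.091 off -1.97 76;   (-0.053, -0.078) 0.07 off -1.8 92;   (-0.053, -0.078) 0.066 off -1.78 107;   (-0.053, -0.078) 0.06 off -1.87 133;   (-0.053, -0.078) 0.05 off -1.84 138;
   (-0.053, 0.078) 0.0885 off -7.46 38;   (-0.053, 0.078) 0.091 off 0.15 35;   (-0.053, 0.078) 0.07 off -0.95 12;   (-0.053, 0.078) 0.066 off -0.47 11;   (-0.053, 0.078) 0.06 off -0.64 12;   (-0.053, 0.078) 0.05 off 0.07 12;
scene px per 10mm dx [ 3.11 -0.78] dy [-1.57 -1.78]
   (0.053, 0.078) 0.0885 off -4.96 135;   (0.053, 0.078) 0.091 off -4.78 103;   (0.053, 0.078) 0.07 off -6.63 82;   (0.053, 0.078) 0.066 off -6.55 63;   (0.053, 0.078) 0.06 off -5.34 52;   (0.053, 0.078) 0.05 off -7.52 17;
   (-0.053, -0.078) 0.0885 off -4.48 24;   (-0.053, -0.078) 0.091 off -4.51 24;   (-0.053, -0.078) 0.07 off -1.01 9;   (-0.053, -0.078) 0.066 off -7.54 2;   (-0.053, -0.078) 0.06 off 8.09 14;   (-0.053, -0.078) 0.05 off 6.74 45;
   (0.053, -0.078) 0.0885 off -1.41 97;   (0.053, -0.078) 0.091 off -1.6 124;   (0.053, -0.078) 0.07 off -1.19 156;   (0.053, -0.078) 0.066 off -1.05 175;   (0.053, -0.078) 0.06 off -0.93 179;   (0.053, -0.078) 0.05 off -1.38 183;
```

Lid and housing silhouettes coincide to within about 1 mm. The residual, about +1 mm in y, agrees with the planned correction.

>>> carry_out --pt "-0.035 0.01 -0.03 0 0 0 1" --pt "-0.035 0.01 -0.03 0 0 0 1" --pt "-0.035 0.01 -0.03 0 0 0 1" --pt "-0.035 0.01 -0.03 0 0 0 1" --pt "-0.035 0.01 -0.03 0 0 0 1" --pt "-0.035 0.01 -0.03 0 0 0 1"

```text
time_s: 17.9
position: [0.597, 0.0353, 0.0981]
tool_rot: [-2.149, -2.291, -0.0]
force: [-0.1, 0.4, -5.4]
width: 0.503
finger_force: 72.9
```

```bash
python3 - <<'E'
from h import *
plan((.5969,.0352,.0987),3.66);s=sense();print(s["width"]*85,s["finger_force"],s["force"])
P=tool()[0]
if np.abs(P[:2]-[.5969,.0352]).max()<.0015 and .094<P[2]<.103: print(hand_in())
E
```

```text
move [-0.002 -0.002 -0.019] [ 0.    -0.001 -0.001] dyaw 0.0 pos [0.597  0.0353 0.0981] q7 -0.28
42.73529733972864 72.87300109863281 [-0.14610341  0.41541051 -5.39609543]
the job is handed in; nothing more can be done
None
```

The job is handed in: the card is fully home in the slot and released, and the lid is held level about 1 cm above the rim, its holes over the threaded holes to about 1 mm by my camera measurements (no verdict was returned).

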